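# Close up the loose side of a necklace on the bead board

### The arm

A 6-joint arm with a two-finger parallel gripper is mounted at the origin on a cart in front of the work surface, level with it; the furniture and walls round the work are solid. World frame = base frame: x ahead of the robot, y to its left, z up, the work surface at z = 0. Lengths are in m, angles in rad, forces in N, time in s.
With the tool pointing down it reaches from about 0.3 to 0.85 m from the base axis. Payload 5.4 kg.
Tool frame: the origin (TCP) lies at the centre of the arm's flange, where the gripper is bolted on; the fingertips stand 173 mm ahead of it and the grasp point (between the pads) lies 155 mm ahead of it; z points along the fingers, y is the direction in which the jaws open and shut (so a half turn about z gives the same grasp; the last joint's range is limited). The gripper opens to 85 mm and grips with 20 to 120 N. Pads are 22 mm wide; open, the fingers measure 114 mm over their backs; the gripper's body (76 mm by 85 mm) begins 54 mm behind the grasp point. The pads swing forward as they close: fully open they stand 13 mm farther back than shut.
Start: joints at [0.927, 0.158, 1.597, -0, 1.386, -0.21], TCP at [0.242, 0.522, 0.405] pointing down, gripper open.
Joint ranges: [-2.91, 2.91], [-0.94, 2.29], [0.18, 2.7], [-1.29, 4.43], [0.17, 2.64], [-3, 3]. Speed limits (rad/s): [2.57, 2.57, 3.14, 3.14, 3.14, 3.14].

### API

Orientations are given as a unit quaternion [x, y, z, w].
In Python, from rig import * gives the robot as it stands.
- The arm moves only by the tool send_rows, never from a script. Its argument "commands" is a list of rows, each a list of 5 numbers: the finger opening in mm, from 0 to 85.4, then the shift along the tool's x, y, z in mm, then the turn about the tool's z in rad. A call has 1 to 5 rows; each row shifts and turns the commanded pose from where the row before left it, along the tool's axes as they then stand; what a row does not reach is not made up. A row lasts 1/10 s, in which the tool goes at most 50 mm and 8.59 degrees, less where a joint would pass 70% of its speed; a pose out of reach is approached as far as the arm can. A call is refused whole if a number of a shift passes 50 or a number of a turn 0.15, either way. A call with a gripper value outside its range is refused whole. The fingers move at their own pace and stop on an object; "newtons" is the grip in N (left out, the last holds). Time passes only in rows, so rows that do not move let the fingers close. It gives the time, the measured TCP pose, the force and the opening at its end, in the units of the state.
- state(): the state, without advancing time (a new reading comes with each control period).
- snapshot(name): name is "side" or "top" or "wrist"; returns the picture (480x640x3 uint8, red, green, blue); there is no depth.
- camera_params(name): a dict with "fx", "fy", "cx", "cy" (pixels), "rvec" (rotation vector, rad) and "tvec" (3), from world to camera coordinates, as OpenCV has them; the wrist camera has in their place "hand_eye" (4x4, takes a point from camera to tool coordinates, whose origin is the TCP and whose axes are the flange's). Camera axes: x right, y down, z forward; pixel columns grow to the right and rows downward; lengths in m; the calibration is good to about 2 mm. The wrist camera is an equidistant fisheye: a pixel r from the principal point sees the ray r / f radians off the axis. A picture is of the moment at which its call begins: read the wrist's pose just before it. camera_params takes no time and is no camera call.
- job_done(): hands the job in, once; it reports no verdict.
The state is a dict: "t": time; "q": joint angles; "joint_vel": joint speeds; "joint_torque": joint torques, N m; "position": TCP position; "orientation": TCP orientation; "force": force on the tool from outside, world axes, zero at the start; "wrist_torque": the same for the moment, N m; "grip_width": opening from 0.0 (shut) to 1.0 (fully open).
Only numpy, scipy, OpenCV 4.12 (cv2) and the standard library are available. Lean on these libraries where they do the work, as an engineer would, in place of code of your own. Each camera call takes 0.05 s, during which the arm holds its last target.

### The job

A necklace is being laid out in the outer U-shaped channel of the bead board: the barrel bead lies on the centre mark and the three round beads of one side are already closed up against it. With closed fingertips just above the board and kept square to the channel, follow it from the open end of the other leg round into the curve, gently pushing the rearmost of the three loose round beads so that it rolls the other two ahead of it, until all three touch one another and the barrel bead as on the finished side. Touch only the rearmost bead, do not pinch, lift or flick any bead, do not shift the barrel bead or the finished side, and leave the spare beads and everything else where they are.

Things in the scene. Friction and masses are not known exactly. Their poses are not given: they have to be found in the camera images.
- bead_board: grey flocked bead board, 260 x 256 mm, 12 mm thick, fixed. Origin at the centre of its underside. The bottom of its U channels lies towards its -x, the legs run along +x. Two nested channels, 22.5 mm wide, 6 mm deep (floor 6 mm, rims 12 mm above the table). The necklace lies in the outer one: loose beads in the +y leg, finished side at -y. The inner one is empty; wells with spare beads inside it.
- centre_mark (a point): middle of the outer channel's bottom, on its floor, 6 mm above the table, beside the long thick white tick on the rim (thin ticks every 12.7 mm); the barrel bead's place. At (x -104, y 0) mm in the board's frame.
- curve_centre (a point): centre of the outer channel's curve, 6 mm above the table, at (x -4, y 0) mm in the board's frame. The channel's centre line is a half circle of radius 100 mm about it, on the board's -x side, then two straight legs at board y = +100 and -100 mm from x -4 to the channel's end at x 108 mm.
- centre_bead: brass barrel bead, 20 mm in diameter and 24 mm long (42 g), lying on the centre mark with its length (own y axis) along the channel; origin at its centre. It is loose and slides if pushed. A round bead that touches its end has its centre 22 mm from this origin.
- laid_bead1: turned brass ball bead, 20 mm in diameter (28 g), origin at its centre, 16 mm above the table. Slippery (friction about 0.1); rolls or slides with slight drag and soon stops when not pushed. The first bead of the finished side, against the barrel bead.
- laid_bead2: turned brass ball bead, 20 mm in diameter (28 g), origin at its centre, 16 mm above the table. Slippery (friction about 0.1); rolls or slides with slight drag and soon stops when not pushed. The second bead of the finished side.
- laid_bead3: turned brass ball bead, 20 mm in diameter (28 g), origin at its centre, 16 mm above the table. Slippery (friction about 0.1); rolls or slides with slight drag and soon stops when not pushed. The third bead of the finished side.
- lead_bead: turned brass ball bead, 20 mm in diameter (28 g), origin at its centre, 16 mm above the table. Slippery (friction about 0.1); rolls or slides with slight drag and soon stops when not pushed. The loose bead nearest the curve and the barrel bead, in the +y leg or at the start of the curve.
- mid_bead: turned brass ball bead, 20 mm in diameter (28 g), origin at its centre, 16 mm above the table. Slippery (friction about 0.1); rolls or slides with slight drag and soon stops when not pushed. The middle one of the three loose beads.
- tail_bead: turned brass ball bead, 20 mm in diameter (28 g), origin at its centre, 16 mm above the table. Slippery (friction about 0.1); rolls or slides with slight drag and soon stops when not pushed. The rearmost loose bead, nearest the open end of the leg, the only one that may be touched; met high up or askew it jams against floor or wall. Starts 33 mm or more from the channel's end. Row closed up: its centre is 62 mm along the channel from the barrel bead's.
- spare_bead1: turned brass ball bead, 20 mm in diameter (28 g), origin at its centre, 16 mm above the table. Slippery (friction about 0.1); rolls or slides with slight drag and soon stops when not pushed. A spare in the far well of the board.
- spare_bead2: turned brass ball bead, 20 mm in diameter (28 g), origin at its centre, 16 mm above the table. Slippery (friction about 0.1); rolls or slides with slight drag and soon stops when not pushed. A spare in the far well of the board.
- spare_barrel: spare barrel bead like the centre bead, in the near well at -y; origin at its centre.
- pliers: blue-handled pliers lying beside the board, 154 mm long, 11 mm high; a bystander.
- copper_dish: shallow copper dish with solder scraps, 72 mm across, 24 mm high, origin at the centre of its foot; a bystander.
- flux_tin: red tin with a white lid, 45 mm across, 50 mm high, origin at the centre of its foot; a bystander.
- tweezers: blue tweezers, 145 mm long, 8 mm high, lying beside the board on its -y side; a bystander.

How it is judged:
By the outcome, as a careful person would: the job done as asked, in the order asked, and still so for the second after the job is handed in, with the robot touching nothing.
It also fails if it takes over 48 s, if anything falls off the work surface, if the arm or the gripper's body presses on something with over 40 N, if the wrist force passes 120 N, or if a joint passes its speed limit or range.

## Working session

There is one attempt and no reset: what is moved stays moved. The work goes in short steps, Python scripts to look and compute and a tool call to move; the robot and the scene stay as the last step left them, time stands still between calls to the robot, and variables do not carry over. Pictures are saved under pics/ and viewed, and the job is handed in when it is done.

Besides the shell and the picture viewer there is one more tool, called after "Request:" as name(argument=value, ...) on one line, values as JSON. send_rows: Moves the arm, as the interface text tells. Its arguments: {"type":"object","properties":{"commands":{"type":"array"},"newtons":{"type":"number"}},"required":["commands"]}

```bash
mkdir -p pics; ls
python3 - <<'E'
from rig import *
import cv2
s=state();print(s)
for n in ["top","side","wrist"]:
    p=camera_params(n);print(n,p)
    cv2.imwrite(f"pics/{n}0.png",snapshot(n)[:,:,::-1])
E
```

```text
pics
{'t': 0.0, 'q': array([ 9.26911111e-01,  1.59069819e-01,  1.59822305e+00, -1.80157943e-05,
        1.38620837e+00, -2.10123407e-01]), 'joint_vel': array([ 1.32889252e-03,  3.62034856e-04,  4.61611347e-05,  5.08359469e-04,
       -3.72246699e-04, -9.92420955e-04]), 'joint_torque': array([-6.84179886e-04, -3.95991504e+01, -3.31430984e+01, -2.03371778e-04,
        8.35154933e-03, -2.98771248e-06]), 'position': array([0.24152941, 0.5215088 , 0.40370952]), 'orientation': array([ 2.15182928e-01,  9.76573293e-01, -8.72274336e-04, -3.87158363e-04]), 'force': array([0.19213976, 0.17796146, 0.31411638]), 'wrist_torque': array([ 0.01822437, -0.04003095, -0.00151096]), 'grip_width': 1.0046411790890035}
top {'fx': 469.54439454229436, 'fy': 469.54439454229436, 'cx': 320.21489885190897, 'cy': 237.85956332382383, 'rvec': array([ 2.13055639, -2.16937035,  0.17103216]), 'tvec': array([-0.03848377,  0.56044105,  1.01737133])}
side {'fx': 441.76428232520345, 'fy': 441.76428232520345, 'cx': 312.63160171900853, 'cy': 235.93952771314895, 'rvec': array([ 0.08181966, -2.80111966,  1.41438168]), 'tvec': array([0.55381529, 0.09383792, 0.91136604])}
wrist {'fx': 371.64829954431775, 'fy': 371.64829954431775, 'cx': 318.8208260939811, 'cy': 249.92964041457842, 'hand_eye': array([[-6.58413746e-04, -9.51570469e-01, -3.07430007e-01,
         7.93918948e-02],
       [ 9.99999774e-01, -6.69133935e-04, -7.05380216e-05,
        -5.19373702e-04],
       [-1.38589952e-04, -3.07429984e-01,  9.51570694e-01,
         3.12361863e-02],
       [ 0.00000000e+00,  0.00000000e+00,  0.00000000e+00,
         1.00000000e+00]])}
```

View pics/top0.png

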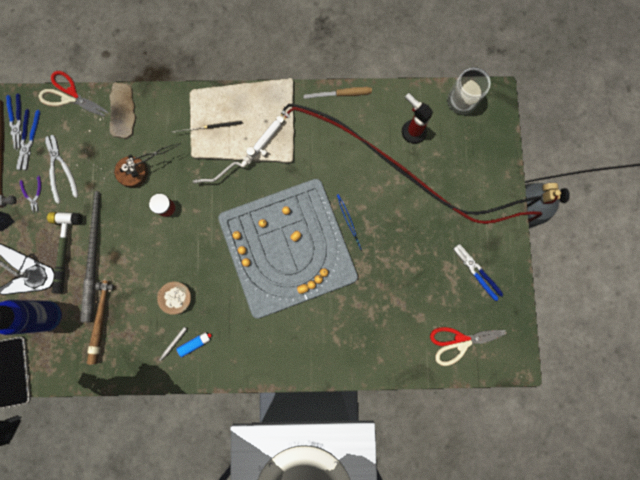

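View pics/side0.png

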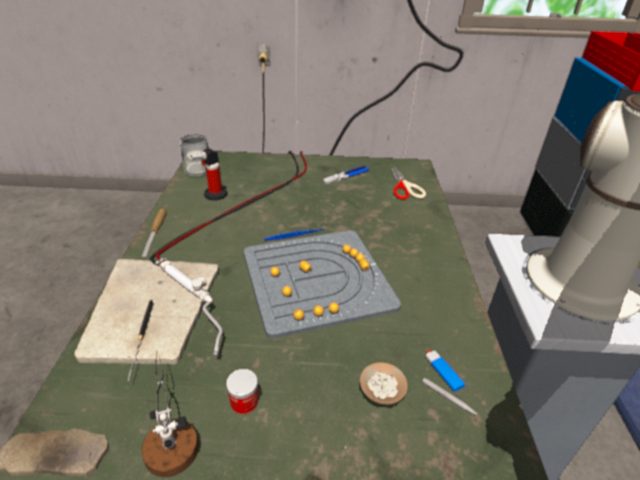

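View pics/wrist0.png

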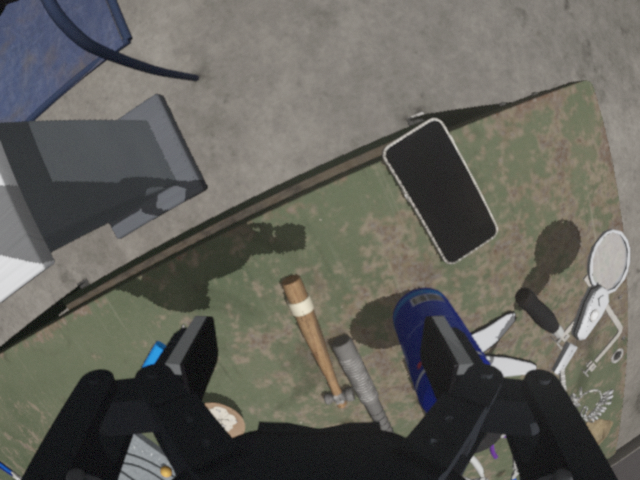

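```bash
cat > h.py <<'E'
import numpy as np, cv2
from rig import *
from scipy.spatial.transform import Rotation as R
def ray(n,uv,st=None):
    p=camera_params(n); uv=np.atleast_2d(np.array(uv,float))
    a=(uv-[p["cx"],p["cy"]])/[p["fx"],p["fy"]]
    if n=="wrist":
        r=np.linalg.norm(a,axis=1,keepdims=True)+1e-12
        d=np.hstack([np.sin(r)*a/r,np.cos(r)])
        H=p["hand_eye"]; Rt=R.from_quat(st["orientation"]).as_matrix()
        return Rt@H[:3,3]+st["position"], d@H[:3,:3].T@Rt.T
    Rm=cv2.Rodrigues(p["rvec"])[0]
    return -Rm.T@p["tvec"], np.hstack([a,np.ones((len(a),1))])@Rm
def onplane(n,uv,z,st=None):
    o,d=ray(n,uv,st); t=(z-o[2])/d[:,2]; return o+d*t[:,None]
E
python3 - <<'E'
from h import *
for n,roi in (("top",(210,170,365,325)),("side",(235,220,405,340))):
    im=cv2.imread(f"pics/{n}0.png"); x0,y0,x1,y1=roi; c=im[y0:y1,x0:x1]
    hsv=cv2.cvtColor(c,cv2.COLOR_BGR2HSV)
    m=cv2.inRange(hsv,(8,120,120),(35,255,255))
    nl,_,st,ce=cv2.connectedComponentsWithStats(m)
    print(n)
    for i in range(1,nl):
        if st[i,4]>5: print(st[i],ce[i]+[x0,y0],(onplane(n,ce[i]+[x0,y0],.017)[0]*1000).round(1))
    g=cv2.inRange(hsv,(90,0,60),(130,80,255))
    g=cv2.morphologyEx(g,cv2.MORPH_CLOSE,np.ones((5,5)));g=cv2.morphologyEx(g,cv2.MORPH_OPEN,np.ones((7,7)))
    cs=max(cv2.findContours(g,0,1)[0],key=cv2.contourArea)
    print(cv2.contourArea(cs)); r=cv2.minAreaRect(cs+np.array([x0,y0],np.int32)); print(r)
    cv2.drawContours(c,[cs],-1,(0,0,255),1)
    cv2.imwrite(f"pics/{n}c.png",cv2.resize(c,None,fx=4,fy=4,interpolation=2) if n=="top" else cv2.resize(c,None,fx=4,fy=4))
    q=cv2.approxPolyDP(cv2.convexHull(cs),8,True)[:,0]+[x0,y0]; print(q.tolist(), (onplane(n,q,.012)*1000).round(1))
E
```

```text
top
[72 37  8  7 44] [285.5 210. ] [630.2  30.6  17. ]
[49 49  7  8 43] [261.93023256 222.72093023] [601.1  85.4  17. ]
[81 61 10 10 70] [295.28571429 235.64285714] [569.5   8.5  17. ]
[22 62  8  7 46] [235.91304348 235.        ] [573.3 145.4  17. ]
[28 77  7  7 46] [241.06521739 249.93478261] [538.4 133.3  17. ]
[32 89  8  7 48] [245.35416667 262.        ] [510.5 123.3  17. ]
[ 87  99  31  25 235] [312.45106383 281.73191489] [462.7 -29.3  17. ]
10895.5
((287.45257568359375, 247.7445068359375), (111.06649017333984, 111.57910919189453), 70.01689910888672)
[[319, 181], [356, 279], [254, 316], [220, 215]] [[ 699.8  -48.7   12. ]
 [ 467.4 -129.2   12. ]
 [ 388.1  104.    12. ]
 [ 622.   183.6   12. ]]
side
[108  25  26  25 253] [356.4743083  256.43083004] [463.3 -26.7  17. ]
[65 41 11 11 92] [304.67391304 265.75      ] [570.7  11.6  17. ]
[35 47  9  9 66] [274.39393939 271.06060606] [630.6  32.6  17. ]
[47 66 10 10 75] [286.42666667 290.54666667] [601.   87.3  17. ]
[94 83 10 10 84] [333.5        307.33333333] [510.5 125.6  17. ]
[78 86 10 10 82] [317.7804878  310.42682927] [539.1 135.4  17. ]
[58 89 11 11 86] [298.39534884 314.1627907 ] [573.7 147.   17. ]
10830.0
((320.9151306152344, 275.335693359375), (100.39025115966797, 140.00796508789062), 77.6192398071289)
[[398, 300], [396, 310], [269, 335], [245, 249], [307, 229], [353, 232]] [[ 387.9   93.    12. ]
 [ 394.5  119.6   12. ]
 [ 621.1  194.5   12. ]
 [ 703.2  -40.6   12. ]
 [ 573.8 -125.2   12. ]
 [ 467.8 -121.5   12. ]]
```

View pics/topc.png

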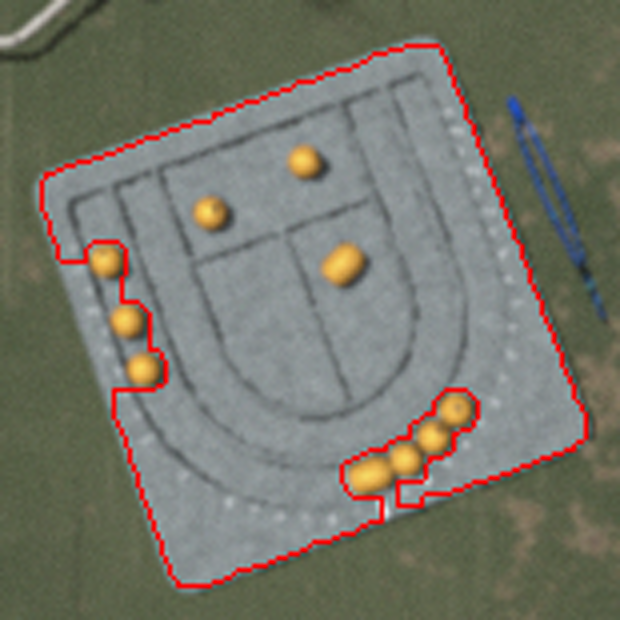

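View pics/sidec.png

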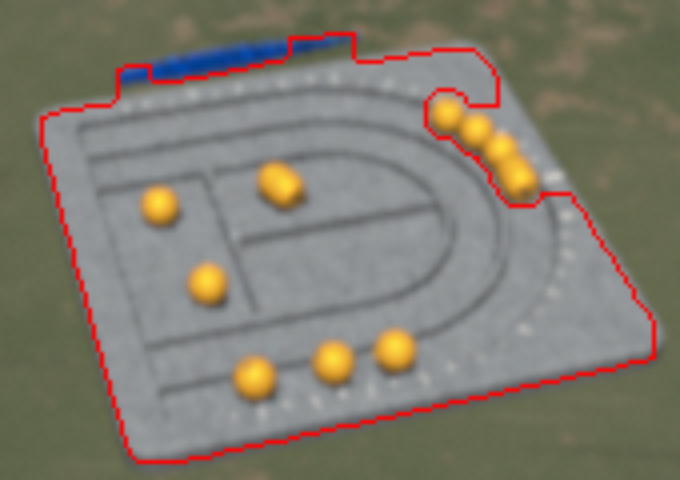

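```bash
cat >> h.py <<'E'
def yaw(st): 
    X=R.from_quat(st["orientation"]).as_matrix()[:,0]; return np.arctan2(X[1],X[0])
def rows(p,y,tp,ty,N,g=0,dz=None):
    """straight world path p->tp (mm), yaw y->ty in N rows (tool down)"""
    out=[];p=np.array(p,float);tp=np.array(tp,float);d=(tp-p)/N;dy=(ty-y)/N
    for i in range(N):
        c,s=np.cos(y),np.sin(y)
        out.append([g,round(d[0]*c+d[1]*s,1),round(d[0]*s-d[1]*c,1),round(-d[2],1),round(-dy,3)]); y+=dy
    return out
E
python3 - <<'E'
from h import *
s=state();print(s["t"],s["position"],np.degrees(yaw(s)))
for r in rows(s["position"]*1000,yaw(s),[604,154,300],np.radians(198.8)-2*np.pi*(yaw(s)<0),15): print(r)
E
```

```text
0.15 [0.24156268 0.52156788 0.40390322] 155.1450957762865
[0, np.float64(-32.2), np.float64(-12.1), np.float64(6.9), np.float64(-0.051)]
[0, np.float64(-31.6), np.float64(-13.7), np.float64(6.9), np.float64(-0.051)]
[0, np.float64(-30.8), np.float64(-15.3), np.float64(6.9), np.float64(-0.051)]
[0, np.float64(-30.0), np.float64(-16.8), np.float64(6.9), np.float64(-0.051)]
[0, np.float64(-29.1), np.float64(-18.3), np.float64(6.9), np.float64(-0.051)]
[0, np.float64(-28.2), np.float64(-19.8), np.float64(6.9), np.float64(-0.051)]
[0, np.float64(-27.1), np.float64(-21.2), np.float64(6.9), np.float64(-0.051)]
[0, np.float64(-26.0), np.float64(-22.5), np.float64(6.9), np.float64(-0.051)]
[0, np.float64(-24.8), np.float64(-23.8), np.float64(6.9), np.float64(-0.051)]
[0, np.float64(-23.6), np.float64(-25.1), np.float64(6.9), np.float64(-0.051)]
[0, np.float64(-22.3), np.float64(-26.2), np.float64(6.9), np.float64(-0.051)]
[0, np.float64(-20.9), np.float64(-27.3), np.float64(6.9), np.float64(-0.051)]
[0, np.float64(-19.5), np.float64(-28.4), np.float64(6.9), np.float64(-0.051)]
[0, np.float64(-18.0), np.float64(-29.3), np.float64(6.9), np.float64(-0.051)]
[0, np.float64(-16.5), np.float64(-30.2), np.float64(6.9), np.float64(-0.051)]
```

Request:
send_rows(commands=[[0,-32,-12,7,-0.05],[0,-32,-14,7,-0.05],[0,-31,-15,7,-0.05],[0,-30,-17,7,-0.05],[0,-29,-18,7,-0.05]], newtons=20)

```text
t: 0.65
position: [0.3632, 0.398, 0.3691]
orientation: [0.091, 0.996, -0.0, -0.0]
force: [0.1, -0.6, -0.5]
grip_width: 0.143
```

Request:
send_rows(commands=[[0,-28,-20,7,-0.05],[0,-27,-21,7,-0.05],[0,-26,-22,7,-0.05],[0,-25,-24,7,-0.05],[0,-24,-25,7,-0.05]])

```text
t: 1.15
position: [0.4837, 0.2752, 0.3341]
orientation: [-0.034, 0.999, -0.0, -0.0]
force: [0.8, -0.4, -0.2]
grip_width: -0.002
```

Request:
send_rows(commands=[[0,-22,-26,7,-0.05],[0,-21,-27,7,-0.05],[0,-20,-28,7,-0.05],[0,-18,-29,7,-0.05],[0,-17,-30,7,-0.05]])

```text
t: 1.65
position: [0.6039, 0.1532, 0.299]
orientation: [-0.158, 0.987, 0.0, -0.0]
force: [-0.7, 0.4, -0.7]
grip_width: -0.002
```

Request:
send_rows(commands=[[0,0,0,0,0],[0,0,0,0,0]])

```text
t: 1.85
position: [0.6032, 0.1538, 0.2991]
orientation: [-0.157, 0.988, 0.0, -0.001]
force: [-0.3, 0.1, -1.1]
grip_width: -0.0
```

Run:
```python
from h import *
s=state();print(s["t"],s["position"],np.degrees(yaw(s))%360,s["q"],s["grip_width"],s["orientation"],s["force"])
cv2.imwrite("pics/w1.png",snapshot("wrist")[:,:,::-1])
np.savez("w1.npz",position=s["position"],orientation=s["orientation"])
```

```text
1.85 [0.60315591 0.15384304 0.29905169] 198.01146997392098 [ 5.58281755e-02  3.74848994e-01  1.55246434e+00  3.85824345e-04
  1.21573257e+00 -1.82946153e+00] -0.0001655358742721522 [-1.56533049e-01  9.87672438e-01  2.53468237e-04 -7.04584125e-04] [-0.26321184  0.05486908 -1.05263018]
```

View pics/w1.png

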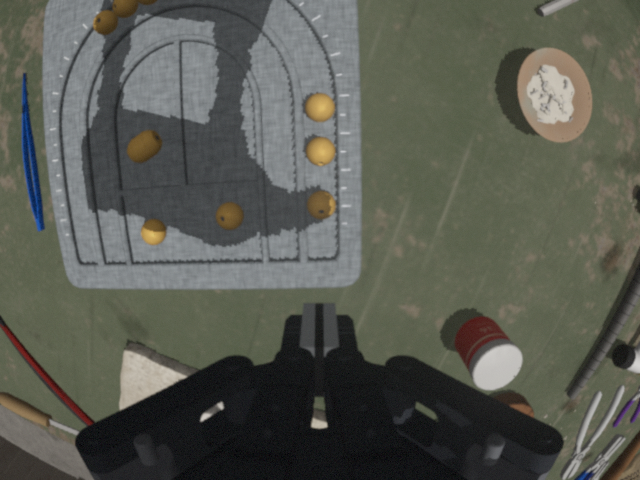

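Run:
```python
from h import *
s=dict(np.load("w1.npz"))
def P(uv,z): return (onplane("wrist",uv,z,s)*1000).round(1)
print("beads",P([(320,107.5),(320.5,151.5),(322,205.5)],.016))
print("laid3",P([(104.5,22)],.016),"spares",P([(153,232),(230,216),(144,146)],.016))
# finger tips
print("tips front edge",P([(303,303),(336,303),(319,303)],.126))
# pixel lines: channel end & inner/outer walls at rims
print("outer wall (right)",P([(338,258),(338,230),(335,150)],.012)); print("inner",P([(302,258),(299,200),(296,150)],.012))
print("board corners",P([(358,284),(75,284)],.012))
im=cv2.imread("pics/w1.png");cv2.imwrite("pics/w1c.png",cv2.resize(im[60:340,230:400],None,fx=3.5,fy=2.1*1.0 if 0 else 3.5*0+2.1,interpolation=2))
cv2.imwrite("pics/w1d.png",cv2.resize(im[160:340,260:400],None,fx=3.3,fy=3.3,interpolation=2))
```

```text
beads [[509.8 124.6  16. ]
 [538.1 134.1  16. ]
 [573.2 146.6  16. ]]
laid3 [[483.2 -53.8  16. ]] spares [[629.4  31.6  16. ]
 [599.8  87.   16. ]
 [568.5  10.4  16. ]]
tips front edge [[595.3 144.4 126. ]
 [591.  157.7 126. ]
 [593.2 150.8 126. ]]
outer wall (right) [[607.2 170.1  12. ]
 [587.3 163.3  12. ]
 [534.2 143.3  12. ]]
inner [[615.3 145.1  12. ]
 [575.1 130.4  12. ]
 [542.4 118.   12. ]]
board corners [[622.2 191.1  12. ]
 [702.  -39.9  12. ]]
```

View pics/w1d.png

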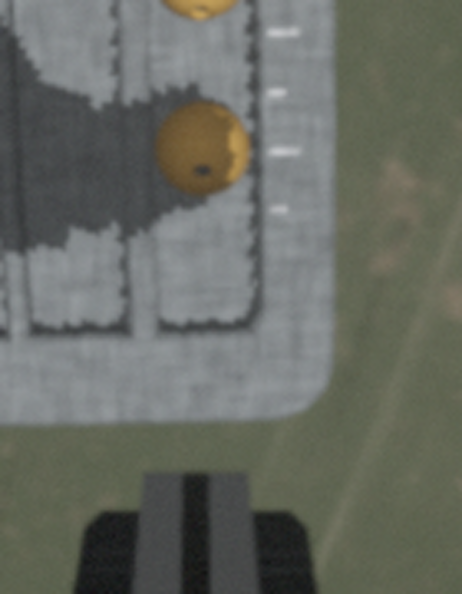

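Run:
```python
from h import *
from scipy.optimize import least_squares
t=np.array([(370,475),(405,460),(433,437),(456,408)])/4+[210,170]
sd=np.array([(520,178),(500,150),(475,129),(447,113)])/4+[235,220]
A=onplane("top",t,.016)*1e3; B=onplane("side",sd,.016)*1e3; print(A.round(1),B.round(1))
L=(A+B)[:,:2]/2
L[3]=(L[3]*2+[483.2,-53.8])/3
leg=np.array([(573.3,146.4),(538.5,134.3),(510.3,124.6)])
ang=np.array([0,.22,.42,.62])
def f(x):
    c=x[:2];th=x[2];u=np.array([np.cos(th),np.sin(th)]);n=np.array([-u[1],u[0]])
    cc=c-4*u; m=cc-100*np.cos(ang)[:,None]*u-100*np.sin(ang)[:,None]*n
    return np.r_[(m-L).ravel(),(leg-c)@n-100,(np.degrees(th)-19)*4]
r=least_squares(f,[545,28,.33]);print(r.x[:2],np.degrees(r.x[2]),r.fun.round(1))
c=r.x[:2];th=r.x[2];u=np.array([np.cos(th),np.sin(th)]);n=np.array([-u[1],u[0]])
print("leg board x",(leg-c)@u,(leg-c)@n,"corners",[(c+130*a*u+128*b*n).round(1) for a,b in((1,1),(1,-1),(-1,1),(-1,-1))])
```

```text
[[447.2  -6.5  16. ]
 [455.4 -26.5  16. ]
 [468.1 -42.6  16. ]
 [484.4 -56.1  16. ]] [[446.4  -2.6  16. ]
 [455.9 -24.9  16. ]
 [468.6 -41.7  16. ]
 [483.4 -54.6  16. ]]
[544.463633    29.38533803] 19.368113045138514 [-0.4 -0.6  0.3  0.8 -0.3  1.5 -0.5  1.1  0.8  1.   1.2  1.5]
leg board x [66.01073275 29.16735889 -0.65359958] [100.8293129  100.95502162 101.15610946] corners [array([624.7, 193.3]), array([709.6, -48.3]), array([379.4, 107. ]), array([ 464.3, -134.5])]
```

Request:
send_rows(commands=[[0,0,-1,20,-0.01],[0,0,-1,25,-0.01],[0,0,0,25,0],[0,0,0,20,0],[0,0,0,10,0]])

```text
t: 2.4
position: [0.6022, 0.1536, 0.1978]
orientation: [-0.168, 0.986, 0.0, -0.002]
force: [0.5, 0.2, -0.1]
grip_width: 0.005
```

Request:
send_rows(commands=[[0,0,0,0,0],[0,0,0,0,0]])

```text
t: 2.6
position: [0.604, 0.1529, 0.2008]
orientation: [-0.168, 0.986, -0.0, 0.001]
force: [0.1, 0.3, 1.4]
grip_width: 0.002
```

Run:
```python
from h import *
for i in range(3):
    s=state();print(s["t"],s["position"]*1e3,np.degrees(yaw(s))%360,s["q"][5],s["force"])
s=state()
cv2.imwrite("pics/w2.png",snapshot("wrist")[:,:,::-1])
np.savez("w2.npz",position=s["position"],orientation=s["orientation"])
cv2.imwrite("pics/s2.png",cv2.resize(snapshot("side")[220:340,235:405,::-1],None,fx=4,fy=4))
```

```text
2.6 [603.98845849 152.94301188 200.78555415] 199.29621160720683 -1.853273792956115 [0.11636096 0.32269918 1.41199302]
2.6 [603.98845849 152.94301188 200.78555415] 199.29621160720683 -1.853273792956115 [0.11636096 0.32269918 1.41199302]
2.6 [603.98845849 152.94301188 200.78555415] 199.29621160720683 -1.853273792956115 [0.11636096 0.32269918 1.41199302]
```

View pics/w2.png

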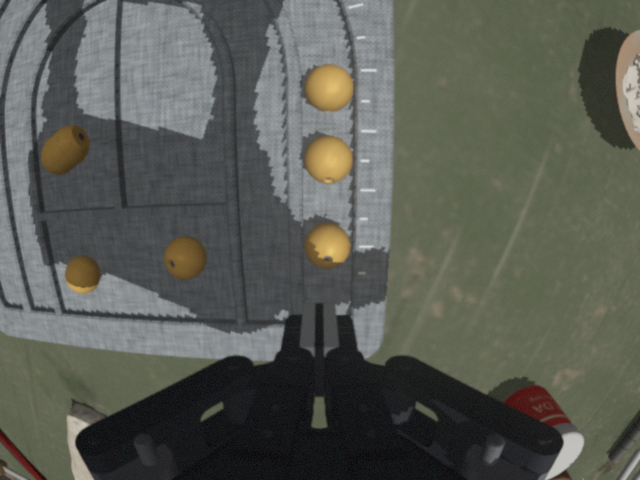

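View pics/s2.png

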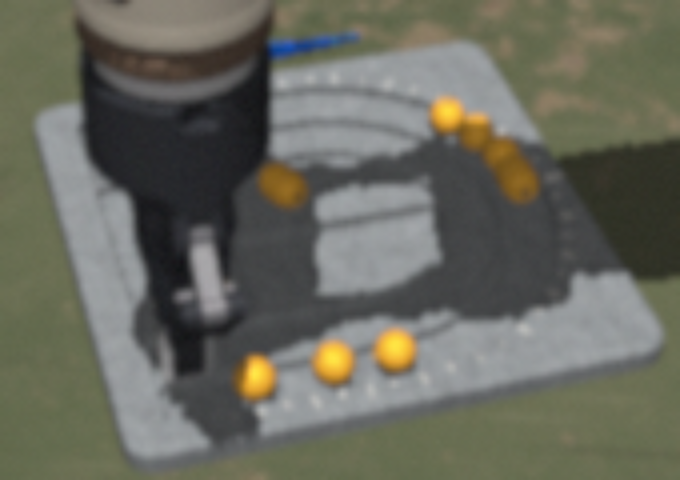

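Request:
send_rows(commands=[[0,0,2,5,0],[0,0,2,4,0],[0,0,0,3,0],[0,0,0,0,0],[0,0,0,0,0]])

```text
t: 3.2
position: [0.6024, 0.1561, 0.1875]
orientation: [-0.167, 0.986, 0.0, -0.0]
force: [-0.6, -0.0, 1.1]
grip_width: -0.002
```

Request:
send_rows(commands=[[0,0,0,0,0]])

```text
t: 3.3
position: [0.6026, 0.1561, 0.1878]
orientation: [-0.167, 0.986, -0.0, 0.0]
force: [0.2, -0.8, 0.6]
grip_width: -0.002
```

Request:
send_rows(commands=[[0,0,0,0,0]])

```text
t: 3.4
position: [0.6026, 0.1561, 0.1879]
orientation: [-0.167, 0.986, -0.0, 0.0]
force: [0.6, -0.5, -0.4]
grip_width: -0.0
```

Request:
send_rows(commands=[[0,0,0,0,0]])

```text
t: 3.5
position: [0.6025, 0.1562, 0.1879]
orientation: [-0.167, 0.986, -0.0, 0.0]
force: [0.1, -0.4, -0.6]
grip_width: 0.001
```

Run:
```python
from h import *
for i in range(2):
    s=state();print(s["t"],s["position"]*1e3,np.degrees(yaw(s))%360,s["q"][5],s["force"],s["orientation"])
    im=snapshot("wrist")
cv2.imwrite("pics/w3.png",cv2.resize(im[200:360,230:430,::-1],None,fx=4,fy=4-.25*0))
```

```text
3.5 [602.54931704 156.15261794 187.85402003] 199.260122157974 -1.8472043279885677 [ 0.05650796 -0.35143398 -0.55778107] [-1.67286035e-01  9.85908396e-01 -1.79699263e-05  1.32344210e-04]
3.55 [602.53938455 156.15551601 187.82311518] 199.25895105427225 -1.84718822449375 [-0.61688303 -0.53963522 -0.38509888] [-1.67275963e-01  9.85910110e-01 -6.78526034e-06  8.54762259e-05]
```

View pics/w3.png

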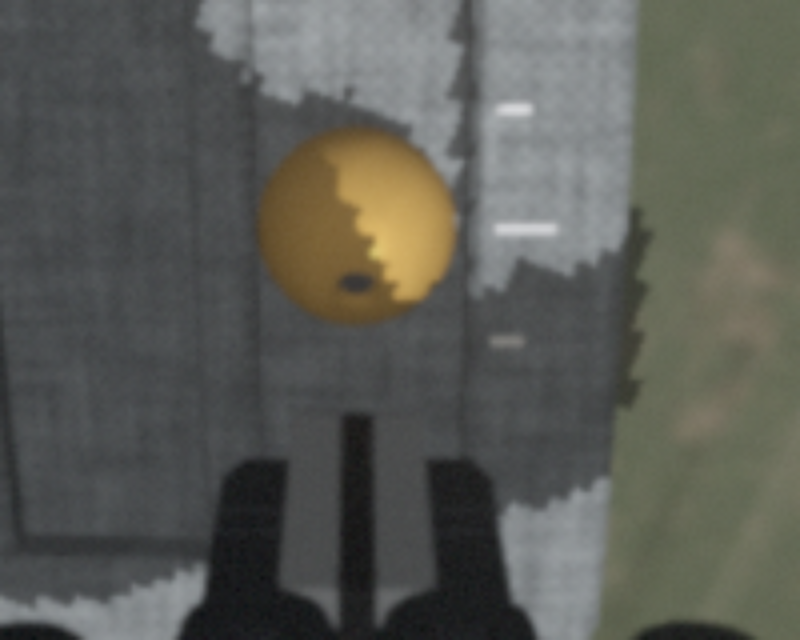

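```bash
cat >> h.py <<'E'
C=np.array([544.2,30.1]);TH=np.radians(19.1);U=np.array([np.cos(TH),np.sin(TH)]);NN=np.array([-U[1],U[0]])
OFF=21.0
def bead(s):
    if s>157.08: return C+(-4+s-157.08)*U+100*NN, TH+np.pi
    f=s/100; return C-4*U-100*np.cos(f)*U+100*np.sin(f)*NN, TH+np.pi+np.pi/2-f
def tool(s,lag=0.):
    b,y=bead(s); y-=lag; return b-OFF*np.array([np.cos(y),np.sin(y)]),y
def where(st):
    """bead s nearest: invert tool(s)"""
    p=st["position"][:2]*1e3; y=yaw(st)%(2*np.pi)
    ss=np.arange(40,260,.1); d=[np.linalg.norm(tool(s)[0]-p) for s in ss]; i=int(np.argmin(d)); s=ss[i]
    t,yy=tool(s); yv=np.array([np.sin(yy),-np.cos(yy)])
    return s,(p-t)@yv,np.degrees(y-yy)
def plan(p,y,slist,lag=lambda s:0.):
    out=[];p=np.array(p,float)
    for s in slist:
        t,ty=tool(s,lag(s)); d=t-p; c,sn=np.cos(y),np.sin(y)
        a=np.round(d[0]*c+d[1]*sn,1); b=np.round(d[0]*sn-d[1]*c,1); w=np.round(-(ty-y),3)
        p=p+a*np.array([c,sn])+b*np.array([sn,-c]); y=y-w
        out.append([0,float(a),float(b),0,float(w)])
    for i in range(0,len(out),5): print(out[i:i+5])
    return p,y
E
python3 - <<'E'
from h import *
s=state();p=s["position"][:2]*1e3;y=yaw(s)%(2*np.pi);print(where(s))
s0=where(s)[0]
p,y=plan(p,y,np.arange(s0-2,s0-81,-2)); print(repr(p),y)
E
```

```text
(np.float64(236.4000000000028), np.float64(0.032502197541150815), np.float64(0.16365261117783333))
[[0, 2.0, -0.0, 0, 0.003], [0, 2.0, -0.0, 0, -0.0], [0, 2.0, -0.0, 0, -0.0], [0, 2.0, -0.0, 0, -0.0], [0, 2.0, -0.0, 0, -0.0]]
[[0, 2.0, -0.0, 0, -0.0], [0, 2.0, -0.0, 0, -0.0], [0, 2.0, -0.0, 0, -0.0], [0, 2.0, -0.0, 0, -0.0], [0, 2.0, -0.0, 0, -0.0]]
[[0, 2.0, -0.0, 0, -0.0], [0, 2.0, -0.0, 0, -0.0], [0, 2.0, -0.0, 0, -0.0], [0, 2.0, -0.0, 0, -0.0], [0, 2.0, -0.0, 0, -0.0]]
[[0, 2.0, -0.0, 0, -0.0], [0, 2.0, -0.0, 0, -0.0], [0, 2.0, -0.0, 0, -0.0], [0, 2.0, -0.0, 0, -0.0], [0, 2.0, -0.0, 0, -0.0]]
[[0, 2.0, -0.0, 0, -0.0], [0, 2.0, -0.0, 0, -0.0], [0, 2.0, -0.0, 0, -0.0], [0, 2.0, -0.0, 0, -0.0], [0, 2.0, -0.0, 0, -0.0]]
[[0, 2.0, -0.0, 0, -0.0], [0, 2.0, -0.0, 0, -0.0], [0, 2.0, -0.0, 0, -0.0], [0, 2.0, -0.0, 0, -0.0], [0, 2.0, -0.0, 0, -0.0]]
[[0, 2.0, -0.0, 0, -0.0], [0, 2.0, -0.0, 0, -0.0], [0, 2.0, -0.0, 0, -0.0], [0, 2.0, -0.0, 0, -0.0], [0, 2.0, -0.0, 0, -0.0]]
[[0, 2.0, -0.0, 0, -0.0], [0, 2.0, -0.0, 0, -0.0], [0, 2.0, -0.0, 0, -0.0], [0, 2.0, -0.0, 0, -0.0], [0, 2.0, 0.1, 0, -0.007]]
array([526.89120405, 130.0781586 ]) 3.4818068176152495
```

Request:
send_rows(commands=[[0,1,0,0.4,0.003],[0,2,0,0.4,0],[0,2,0,0,0],[0,2,0,0,0],[0,1,0,0,0]])

```text
t: 4.1
position: [0.5946, 0.1535, 0.1869]
orientation: [-0.166, 0.986, 0.0, -0.0]
force: [-0.1, -0.7, 0.0]
grip_width: -0.001
```

Request:
send_rows(commands=[[0,1,0,0,0],[0,1,0,0,0],[0,1,0,0,0],[0,2,0,0,0],[0,2,0,0,0]])

```text
t: 4.6
position: [0.5882, 0.1512, 0.1869]
orientation: [-0.166, 0.986, 0.0, -0.0]
force: [0.3, 0.1, -0.7]
grip_width: 0.001
```

Request:
send_rows(commands=[[0,2,0,0,0],[0,2,0,0,0],[0,2,0,0,0],[0,2,0,0,0],[0,2,0,0,0]])

```text
t: 5.1
position: [0.5787, 0.1479, 0.1869]
orientation: [-0.166, 0.986, 0.0, -0.0]
force: [-0.1, 0.5, 0.2]
grip_width: 0.001
```

```bash
cat > look.py <<'E'
from h import *
import sys
s=state();print(s["t"],(s["position"]*1e3).round(1),"s,lat,dyaw",np.round(where(s),2),"q6",s["q"][5].round(3),s["force"].round(2),s["grip_width"].round(3))
im=snapshot("wrist");n=sys.argv[1]
np.savez(n+".npz",position=s["position"],orientation=s["orientation"])
cv2.imwrite(f"pics/{n}.png",im[:,:,::-1])
E
python3 look.py w4
```

```text
Traceback (most recent call last):
  File "look.py", line 3, in <module>
    s=state();print(s["t"],(s["position"]*1e3).round(1),"s,lat,dyaw",np.round(where(s),2),"q6",s["q"][5].round(3),s["force"].round(2),s["grip_width"].round(3))
                                                                                                                                      ^^^^^^^^^^^^^^^^^^^^^
AttributeError: 'float' object has no attribute 'round'
```

```bash
sed -i 's/s\["grip_width"\].round(3)/s["grip_width"]/' look.py; python3 look.py w4
```

```text
5.1 [578.7 147.9 186.9] s,lat,dyaw [ 2.112e+02  7.000e-02 -1.000e-02] q6 -1.856 [-0.14  0.46  0.24] 0.0014569218700266299
```

View pics/w4.png

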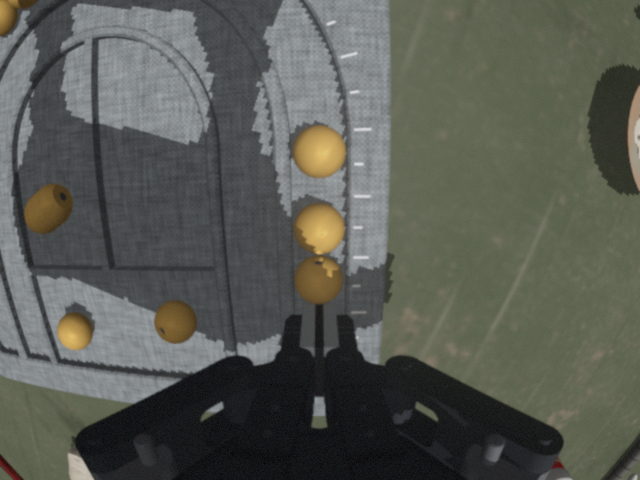

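Run:
```python
from h import *
s=state();p=s["position"][:2]*1e3;y=yaw(s)%(2*np.pi)
s0=where(s)[0]
p,y=plan(p,y,np.arange(s0-2,s0-101,-2)); print(repr(p),y)
```

```text
[[0, 2.0, -0.1, 0, -0.0], [0, 2.0, -0.0, 0, -0.0], [0, 2.0, -0.0, 0, -0.0], [0, 2.0, -0.0, 0, -0.0], [0, 2.0, -0.0, 0, -0.0]]
[[0, 2.0, -0.0, 0, -0.0], [0, 2.0, -0.0, 0, -0.0], [0, 2.0, -0.0, 0, -0.0], [0, 2.0, -0.0, 0, -0.0], [0, 2.0, -0.0, 0, -0.0]]
[[0, 2.0, -0.0, 0, -0.0], [0, 2.0, -0.0, 0, -0.0], [0, 2.0, -0.0, 0, -0.0], [0, 2.0, -0.0, 0, -0.0], [0, 2.0, -0.0, 0, -0.0]]
[[0, 2.0, -0.0, 0, -0.0], [0, 2.0, -0.0, 0, -0.0], [0, 2.0, -0.0, 0, -0.0], [0, 2.0, -0.0, 0, -0.0], [0, 2.0, -0.0, 0, -0.0]]
[[0, 2.0, -0.0, 0, -0.0], [0, 2.0, -0.0, 0, -0.0], [0, 2.0, -0.0, 0, -0.0], [0, 2.0, -0.0, 0, -0.0], [0, 2.0, -0.0, 0, -0.0]]
[[0, 2.0, -0.0, 0, -0.0], [0, 2.0, -0.0, 0, -0.001], [0, 2.0, 0.4, 0, -0.02], [0, 2.0, 0.4, 0, -0.02], [0, 2.0, 0.4, 0, -0.02]]
[[0, 2.0, 0.4, 0, -0.02], [0, 2.0, 0.4, 0, -0.02], [0, 2.0, 0.4, 0, -0.02], [0, 2.0, 0.4, 0, -0.02], [0, 2.0, 0.4, 0, -0.02]]
[[0, 2.0, 0.4, 0, -0.02], [0, 2.0, 0.4, 0, -0.02], [0, 2.0, 0.4, 0, -0.02], [0, 2.0, 0.4, 0, -0.02], [0, 2.0, 0.4, 0, -0.02]]
[[0, 2.0, 0.4, 0, -0.02], [0, 2.0, 0.4, 0, -0.02], [0, 2.0, 0.4, 0, -0.02], [0, 2.0, 0.4, 0, -0.02], [0, 2.1, 0.4, 0, -0.02]]
[[0, 2.0, 0.4, 0, -0.02], [0, 2.0, 0.4, 0, -0.02], [0, 2.0, 0.4, 0, -0.02], [0, 2.0, 0.4, 0, -0.02], [0, 2.0, 0.4, 0, -0.02]]
array([483.79476393, 113.83569263]) 3.9358682145411996
```

Request:
send_rows(commands=[[0,2,0,0,0],[0,2,0,0,0],[0,2,0,0,0],[0,2,0,0,0],[0,2,0,0,0]])

```text
t: 5.65
position: [0.5692, 0.1447, 0.1869]
orientation: [-0.166, 0.986, -0.0, -0.0]
force: [0.0, 0.1, -0.0]
grip_width: -0.002
```

Request:
send_rows(commands=[[0,2,0,0,0],[0,2,0,0,0],[0,2,0,0,0],[0,2,0,0,0],[0,2,0,0,0]])

```text
t: 6.15
position: [0.5598, 0.1414, 0.1869]
orientation: [-0.166, 0.986, 0.0, 0.0]
force: [0.2, -0.2, 0.7]
grip_width: 0.003
```

Request:
send_rows(commands=[[0,2,0,0,0],[0,2,0,0,0],[0,2,0,0,0],[0,2,0,0,0],[0,2,0,0,0]])

```text
t: 6.65
position: [0.5503, 0.1381, 0.1869]
orientation: [-0.166, 0.986, -0.0, -0.0]
force: [-0.4, 0.3, 0.0]
grip_width: -0.002
```

```bash
python3 look.py w5
```

```text
6.65 [550.3 138.1 186.9] s,lat,dyaw [ 1.812e+02  8.000e-02 -1.000e-02] q6 -1.871 [-0.37  0.26  0.01] -0.0015161509916114847
```

View pics/w5.png

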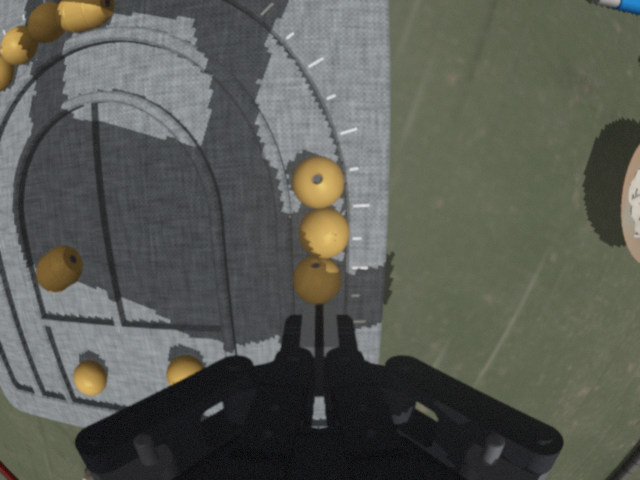

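Request:
send_rows(commands=[[0,2,0,0,0],[0,2,0,0,0],[0,2,0,0,0],[0,2,0,0,0],[0,2,0,0,0]])

```text
t: 7.2
position: [0.5409, 0.1349, 0.1869]
orientation: [-0.166, 0.986, 0.0, -0.0]
force: [1.4, 0.0, 0.2]
grip_width: -0.004
```

Request:
send_rows(commands=[[0,2,0,0,0],[0,2,0,0,0],[0,2,0,0,0],[0,2,0,0,0],[0,2,0,0,0]])

```text
t: 7.7
position: [0.5314, 0.1316, 0.1869]
orientation: [-0.166, 0.986, 0.0, -0.0]
force: [-0.1, -0.1, 1.0]
grip_width: 0.003
```

Request:
send_rows(commands=[[0,2,0,0,0],[0,2,0,0,0],[0,2,0.4,0,-0.02],[0,2,0.4,0,-0.02],[0,2,0.4,0,-0.02]])

```text
t: 8.2
position: [0.5216, 0.1294, 0.1869]
orientation: [-0.196, 0.981, -0.0, -0.0]
force: [-0.4, 0.8, 0.2]
grip_width: -0.002
```

Request:
send_rows(commands=[[0,2,0.4,0,-0.02],[0,2,0.4,0,-0.02],[0,2,0.4,0,-0.02],[0,2,0.4,0,-0.02],[0,2,0.4,0,-0.02]])

```text
t: 8.7
position: [0.5117, 0.127, 0.1869]
orientation: [-0.245, 0.97, -0.0, 0.0]
force: [0.0, -0.5, -0.1]
grip_width: 0.0
```

```bash
python3 look.py w6
```

```text
8.7 [511.7 127.  186.9] s,lat,dyaw [1.413e+02 1.200e-01 2.100e-01] q6 -2.052 [ 0.   -0.53 -0.14] 0.0004793056650316786
```

View pics/w6.png

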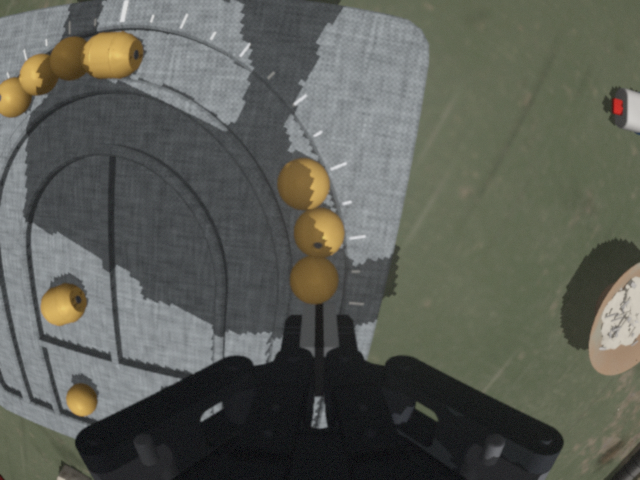

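Request:
send_rows(commands=[[0,2,0.4,0,-0.02],[0,2,0.4,0,-0.02],[0,2,0.4,0,-0.02],[0,2,0.4,0,-0.02],[0,2,0.4,0,-0.02]])

```text
t: 9.25
position: [0.5021, 0.1236, 0.1869]
orientation: [-0.293, 0.956, 0.0, 0.0]
force: [0.4, 0.0, -0.2]
grip_width: -0.001
```

Request:
send_rows(commands=[[0,2,0.4,0,-0.02],[0,2,0.4,0,-0.02],[0,2,0.4,0,-0.02],[0,2,0.4,0,-0.02],[0,2,0.4,0,-0.02]])

```text
t: 9.75
position: [0.4929, 0.1193, 0.1869]
orientation: [-0.34, 0.94, -0.0, 0.0]
force: [0.2, 0.8, 0.4]
grip_width: 0.005
```

Request:
send_rows(commands=[[0,2,0.4,0,-0.02],[0,2,0.4,0,-0.02],[0,2,0.4,0,-0.02],[0,2,0.4,0,-0.02],[0,2,0.4,0,-0.02]])

```text
t: 10.25
position: [0.4841, 0.114, 0.1869]
orientation: [-0.387, 0.922, 0.0, -0.0]
force: [-0.4, 0.9, -0.4]
grip_width: -0.004
```

```bash
python3 look.py w7
python3 - <<'E'
from h import *
s=state();p=s["position"][:2]*1e3;y=yaw(s)%(2*np.pi)
s0=where(s)[0]
p,y=plan(p,y,np.arange(s0-2,s0-51,-2),lag=lambda s:np.radians(4)*max(0,min(1,(s0-s)/30))); print(repr(p),y)
E
```

```text
10.25 [484.1 114.  186.9] s,lat,dyaw [ 1.113e+02 -1.000e-02  2.100e-01] q6 -2.378 [-0.44  0.93 -0.41] -0.004028823107873973
[[0, 2.0, 0.2, 0, -0.013], [0, 2.0, 0.3, 0, -0.015], [0, 2.0, 0.3, 0, -0.016], [0, 2.0, 0.3, 0, -0.015], [0, 2.0, 0.2, 0, -0.015]]
[[0, 2.0, 0.3, 0, -0.016], [0, 2.0, 0.2, 0, -0.015], [0, 2.0, 0.3, 0, -0.015], [0, 2.0, 0.2, 0, -0.016], [0, 2.0, 0.2, 0, -0.015]]
[[0, 2.0, 0.2, 0, -0.015], [0, 2.0, 0.2, 0, -0.016], [0, 2.0, 0.2, 0, -0.015], [0, 2.0, 0.2, 0, -0.015], [0, 2.0, 0.2, 0, -0.016]]
[[0, 2.0, 0.2, 0, -0.02], [0, 2.0, 0.3, 0, -0.02], [0, 2.0, 0.3, 0, -0.02], [0, 2.0, 0.2, 0, -0.02], [0, 2.0, 0.3, 0, -0.02]]
[[0, 2.0, 0.2, 0, -0.02], [0, 2.0, 0.3, 0, -0.02], [0, 2.0, 0.3, 0, -0.02], [0, 2.0, 0.2, 0, -0.02], [0, 2.0, 0.3, 0, -0.02]]
array([451.38593382,  75.93080895]) 4.36514816668191
```

View pics/w7.png

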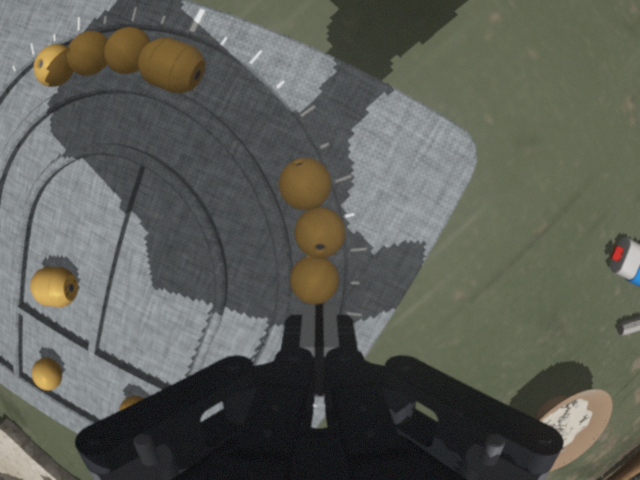

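Request:
send_rows(commands=[[0,2,0.2,0,-0.014],[0,2,0.3,0,-0.015],[0,2,0.3,0,-0.016],[0,2,0.3,0,-0.015],[0,2,0.2,0,-0.015]])

```text
t: 10.8
position: [0.4763, 0.1076, 0.1869]
orientation: [-0.421, 0.907, -0.0, -0.0]
force: [-0.1, -0.3, -0.0]
grip_width: -0.0
```

Request:
send_rows(commands=[[0,2,0.3,0,-0.015],[0,2,0.2,0,-0.015],[0,2,0.3,0,-0.015],[0,2,0.2,0,-0.016],[0,2,0.2,0,-0.015]])

```text
t: 11.3
position: [0.4692, 0.1005, 0.1869]
orientation: [-0.455, 0.89, -0.0, -0.0]
force: [0.1, 0.6, 0.6]
grip_width: 0.003
```

Request:
send_rows(commands=[[0,2,0.2,0,-0.015],[0,2,0.2,0,-0.016],[0,2,0.2,0,-0.015],[0,1.5,0.2,0,-0.015],[0,1,0.1,0,-0.01]])

```text
t: 11.8
position: [0.4637, 0.094, 0.1869]
orientation: [-0.486, 0.874, 0.0, -0.0]
force: [0.5, -1.1, 0.9]
grip_width: -0.001
```

```bash
python3 look.py w8
```

```text
11.8 [463.7  94.  186.9] s,lat,dyaw [83.1  -1.41 -3.27] q6 -2.643 [ 0.55 -1.06  0.89] -0.001077832045299871
```

View pics/w8.png

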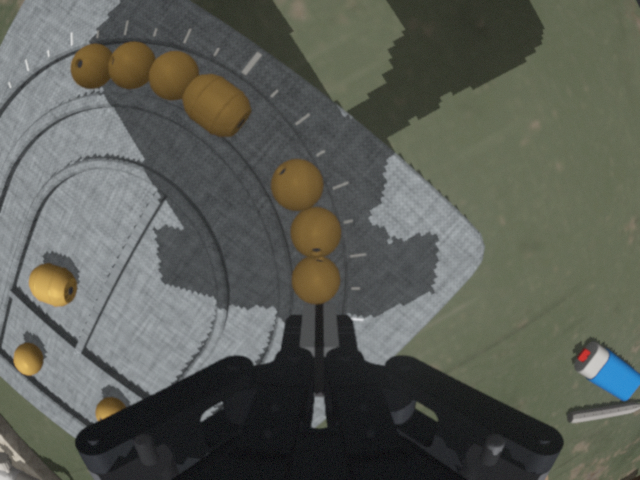

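```bash
cat > gap.py <<'E'
from h import *
import sys
n=sys.argv[1]; s=dict(np.load(n+".npz"))
im=cv2.imread(f"pics/{n}.png"); hsv=cv2.cvtColor(im,cv2.COLOR_BGR2HSV)
m=cv2.inRange(hsv,(8,110,60),(35,255,255)); m[320:]=0
d=cv2.distanceTransform(cv2.morphologyEx(m,cv2.MORPH_CLOSE,np.ones((5,5))),2,5)
nl,lab,st,ce=cv2.connectedComponentsWithStats((d>14).astype(np.uint8))
pts=[];
for i in range(1,nl):
    if st[i,4]<15: continue
    w=(onplane("wrist",ce[i],.016,s)[0]*1e3)[:2]; r=w-C
    print(ce[i].round(1),st[i,4],"world",w.round(1),"radius %.1f s %.1f"%(np.linalg.norm(r+4*U),100*np.arctan2((r+4*U)@NN,-(r+4*U)@U)))
E
python3 gap.py w8
```

```text
[131.2  65.1] 329 world [468.  -40.4] radius 100.2 s -42.9
[93.9 65.6] 216 world [482.3 -52.9] radius 100.2 s -61.9
[200.3  93.9] 1266 world [450.6 -11.4] radius 98.4 s -8.7
[296.8 184.6] 415 world [438.6  38.7] radius 102.3 s 43.1
[315.3 232.3] 391 world [442.6  58.3] radius 102.2 s 62.6
[315.4 278.8] 313 world [452.9  74.9] radius 99.0 s 81.8
[ 52.4 284.4] 176 world [568.   10.3] radius 33.2 s -221.7
```

Request:
send_rows(commands=[[0,1.5,0.2,0,-0.013],[0,1.5,0.2,0,-0.013],[0,1.5,0.2,0,-0.013],[0,1.5,0.2,0,-0.013],[0,1.5,0.2,0,-0.013]])

```text
t: 12.35
position: [0.459, 0.088, 0.1869]
orientation: [-0.515, 0.857, 0.0, -0.0]
force: [-0.0, -0.2, 0.5]
grip_width: 0.002
```

Request:
send_rows(commands=[[0,1.5,0.2,0,-0.013],[0,1.5,0.2,0,-0.013],[0,1,0.1,0,-0.009],[0,1,0.1,0,-0.009],[0,0.5,0,0,0]])

```text
t: 12.85
position: [0.456, 0.0835, 0.1869]
orientation: [-0.533, 0.846, 0.0, -0.0]
force: [-1.0, 0.6, 0.2]
grip_width: 0.0
```

```bash
python3 look.py w9; python3 gap.py w9
```

```text
12.85 [456.   83.5 186.9] s,lat,dyaw [70.1  -1.6  -4.51] q6 -2.776 [-1.04  0.61  0.2 ] 0.0003573585144568136
[113.8  68.9] 251 world [482.5 -53.1] radius 100.3 s -62.2
[153.4  73.9] 356 world [467.9 -40.5] radius 100.3 s -42.9
[221.3 113.9] 1332 world [450.6 -11.5] radius 98.4 s -8.8
[295.2 185. ] 423 world [437.7  25.8] radius 102.8 s 30.4
[317.6 238.6] 104 world [439.2  48.4] radius 103.1 s 52.5
[318.3 279.1] 303 world [446.3  64. ] radius 100.4 s 69.1
[ 52.  281.7] 179 world [568.   10.4] radius 33.1 s -221.8
```

View pics/w9.png

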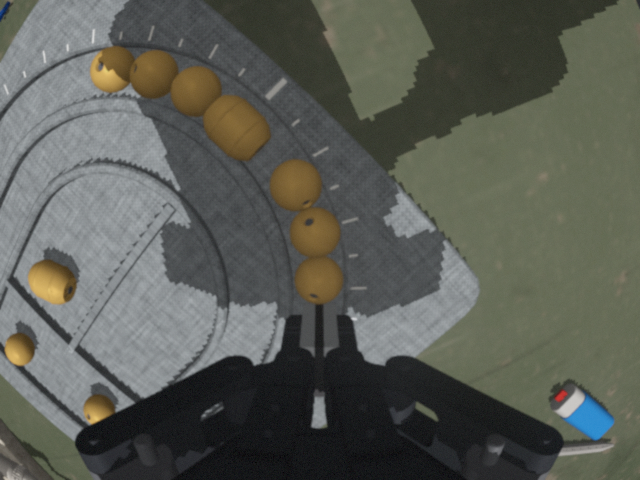

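Request:
send_rows(commands=[[0,1,0.1,0,-0.008],[0,1,0.2,0,-0.008],[0,1,0.1,0,-0.008],[0,1,0.2,0,-0.008],[0,1,0.1,0,-0.008]])

```text
t: 13.4
position: [0.4533, 0.0792, 0.1869]
orientation: [-0.55, 0.835, 0.0, -0.0]
force: [-0.7, 0.1, 0.2]
grip_width: 0.004
```

```bash
python3 look.py w10; python3 gap.py w10
python3 - <<'E'
import cv2
im=cv2.imread("pics/w10.png");cv2.imwrite("pics/w10c.png",cv2.resize(im[60:320,160:380],None,fx=2.3,fy=2.3,interpolation=2))
E
```

```text
13.4 [453.3  79.2 186.9] s,lat,dyaw [65.1  -1.49 -5.06] q6 -2.826 [-0.68  0.07  0.21] 0.003994136149529621
[127.3  71. ] 88 world [480.  -51.7] radius 100.6 s -59.4
[160.8  78.5] 366 world [468.  -40.7] radius 100.3 s -43.1
[203.8  98.7] 444 world [455.5 -24.4] radius 100.3 s -22.6
[240.8 134.8] 891 world [448.2  -5.2] radius 98.3 s -2.0
[289.8 178. ] 76 world [438.1  17.6] radius 103.0 s 22.4
[312.3 232.4] 386 world [438.8  40.5] radius 102.3 s 44.8
[ 51.7 280.9] 183 world [568.   10.3] radius 33.2 s -221.7
```

View pics/w10c.png

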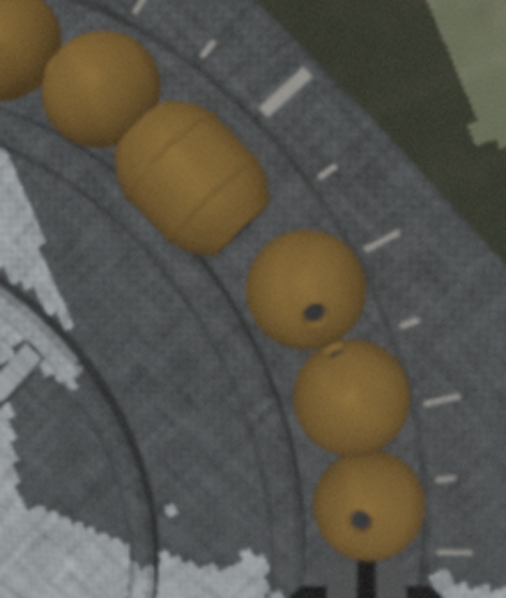

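Request:
send_rows(commands=[[0,1,0.1,0,-0.008],[0,1,0.1,0,-0.008],[0,1,0.1,0,-0.008]])

```text
t: 13.75
position: [0.4519, 0.0765, 0.1869]
orientation: [-0.56, 0.828, -0.0, 0.0]
force: [-0.2, -1.0, -0.4]
grip_width: -0.003
```

```bash
cat > l2.sh <<'E'
python3 look.py $1
python3 - <<'E'
import cv2
im=cv2.imread("pics/$1.png");cv2.imwrite("pics/$1c.png",cv2.resize(im[60:320,160:380],None,fx=2.3,fy=2.3,interpolation=2))
E
E
bash l2.sh w11
python3 - <<'E'
from h import *
s=dict(np.load("w10.npz"))
print(onplane("wrist",[(243.5,137.4),(293,185.7),(312.5,233),(320,279.5)],.016,s)*1e3)
E
```

```text
13.75 [451.9  76.5 186.9] s,lat,dyaw [62.1  -1.57 -5.4 ] q6 -2.857 [-0.2  -0.96 -0.36] -0.003045514804381254
[[447.67355318  -3.828075    16.        ]
 [438.143801    20.76331083  16.        ]
 [438.79171386  40.73416474  16.        ]
 [443.8244622   59.8581577   16.        ]]
```

View pics/w11c.png

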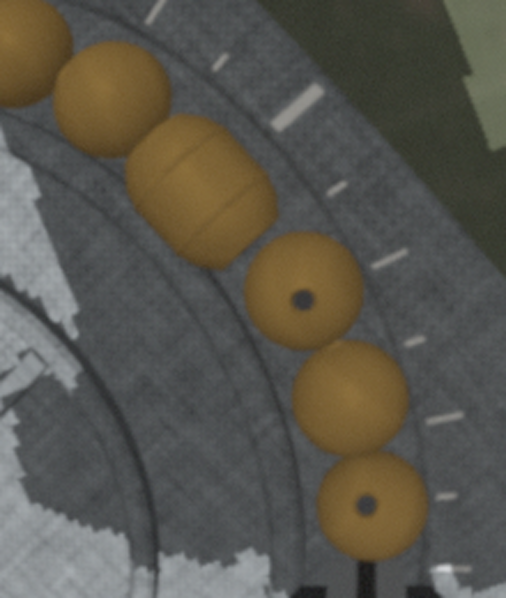

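Request:
send_rows(commands=[[0,0.5,0,0,-0.004],[0,0.5,0.1,0,-0.004]])

```text
t: 14.0
position: [0.4515, 0.0757, 0.1869]
orientation: [-0.563, 0.826, -0.0, -0.0]
force: [0.4, 0.6, 0.9]
grip_width: 0.002
```

```bash
bash l2.sh w12
```

```text
14.0 [451.5  75.7 186.9] s,lat,dyaw [61.2  -1.56 -5.48] q6 -2.866 [0.37 0.64 0.89] 0.0020265361737596315
```

View pics/w12c.png

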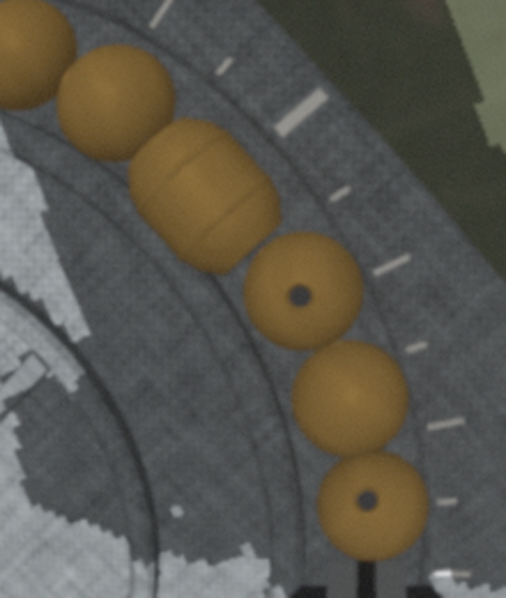

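Run:
```python
import cv2
a=cv2.imread("pics/w12.png")[95:225,190:330]
cv2.imwrite("pics/z12.png",cv2.convertScaleAbs(cv2.resize(a,None,fx=4.5,fy=4.5,interpolation=2),alpha=1.6))
from h import *
s=dict(np.load("w12.npz"))
pp=np.array([(204,196),(304,291),(351,398),(372,505),(117,102)])/2.3+[160,60]
w=onplane("wrist",pp,.016,s)*1e3;print(w.round(1),np.linalg.norm(np.diff(w[:4],axis=0),axis=1),np.linalg.norm(w[0]-w[4]))
```

```text
[[447.8  -3.9  16. ]
 [438.6  17.   16. ]
 [438.1  36.8  16. ]
 [442.   56.3  16. ]
 [455.2 -24.5  16. ]] [22.84911949 19.84337512 19.8960889 ] 21.905045096596883
```

View pics/z12.png

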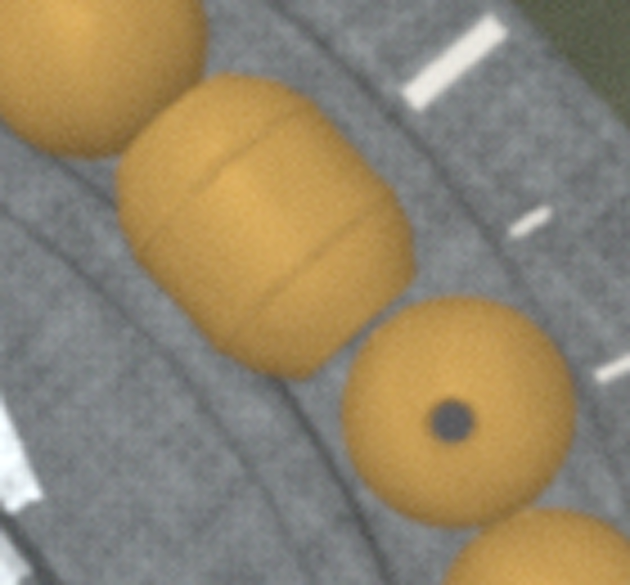

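Request:
send_rows(commands=[[0,0.4,0,0,-0.002],[0,0.4,0.1,0,-0.002],[0,0,0,0,0]])

```text
t: 14.35
position: [0.451, 0.075, 0.1869]
orientation: [-0.565, 0.825, -0.0, -0.0]
force: [-0.1, 0.8, 0.9]
grip_width: 0.004
```

```bash
cat > z.sh <<'E'
bash l2.sh $1
python3 - <<'E'
import cv2
a=cv2.imread("pics/$1.png")[95:225,190:330]
cv2.imwrite("pics/z$1.png",cv2.convertScaleAbs(cv2.resize(a,None,fx=4.5,fy=4.5,interpolation=2),alpha=1.6))
E
E
bash z.sh w13
```

```text
14.35 [451.   75.  186.9] s,lat,dyaw [60.3  -1.54 -5.78] q6 -2.872 [-0.09  0.84  0.87] 0.004015326827655783
```

View pics/zw13.png

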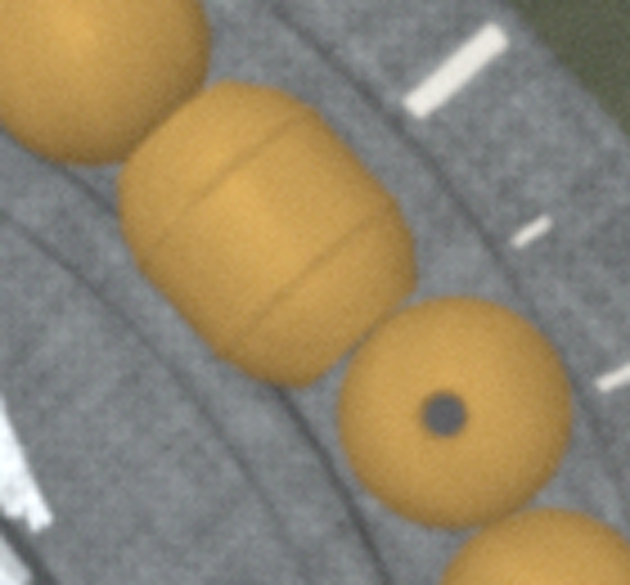

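Request:
send_rows(commands=[[0,0.3,0,0,0],[0,0,0,0,0]])

```text
t: 14.6
position: [0.451, 0.0748, 0.1869]
orientation: [-0.565, 0.825, 0.0, 0.0]
force: [0.3, 0.7, -0.2]
grip_width: -0.003
```

```bash
bash z.sh w14
```

```text
14.6 [451.   74.8 186.9] s,lat,dyaw [60.1  -1.56 -5.9 ] q6 -2.872 [ 0.34  0.73 -0.16] -0.003261024180554008
```

View pics/zw14.png

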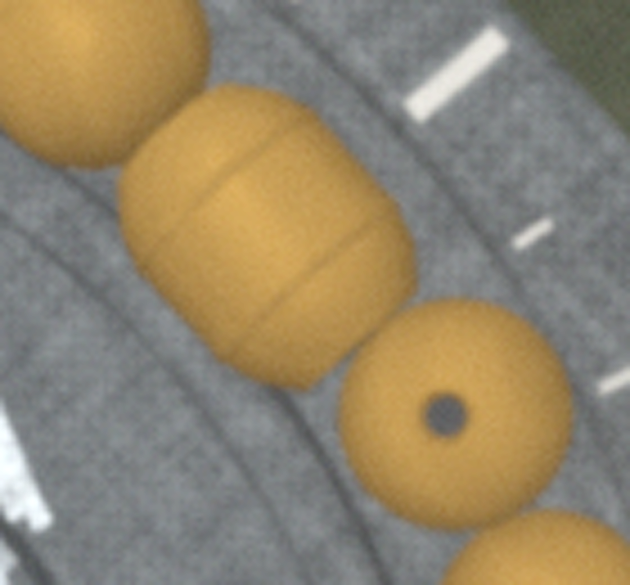

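Run:
```python
import cv2,numpy as np
for n in ("w12","w13","w14"):
    im=cv2.imread(f"pics/{n}.png").astype(np.float32); sat=im[:,:,2]-im[:,:,0]
    def prof(c,d,L):
        d=np.array(d,float);d/=np.linalg.norm(d);r=np.arange(*L,.75); p=np.array(c)+r[:,None]*d
        return cv2.remap(sat,p[:,0].astype(np.float32)[:,None],p[:,1].astype(np.float32)[:,None],1)[:,0].round().astype(int)
    print(n,"lead-barrel min",[prof((291.3,186.8),(-.69+k,-.72),(18,34)).min() for k in (-.1,0,.1)],prof((291.3,186.8),(-.69,-.72),(20,32)))
    h=lambda x,y:np.array([160+x/2.3,60+y/2.3])
    l,m,t=h(304,291),h(351,398),h(372,505)
    print("lead-mid",prof(l,m-l,(18,32)).min(),"mid-tail",prof(m,t-m,(18,32)).min())
    q=np.array([190+85/4.5,95+70/4.5]);b=np.array([190+268/4.5,95+237/4.5]);print("laid1-barrel",prof(q,b-q,(15,40)).min())
```

```text
w12 lead-barrel min [np.int64(10), np.int64(12), np.int64(15)] [68 67 66 66 65 64 63 56 42 24 12 18 34 51 60 62]
lead-mid 50 mid-tail 52
laid1-barrel 49
w13 lead-barrel min [np.int64(46), np.int64(49), np.int64(56)] [68 68 69 68 67 65 63 60 54 49 51 57 62 61 63 64]
lead-mid 48 mid-tail 53
laid1-barrel 49
w14 lead-barrel min [np.int64(47), np.int64(52), np.int64(57)] [68 67 66 65 65 64 59 56 52 53 57 61 61 61 61 64]
lead-mid 48 mid-tail 52
laid1-barrel 50
```

Request:
send_rows(commands=[[0,-1,0,0,0],[0,-2,0,0,0],[0,-4,0,0,0],[0,-5,0,0,0],[0,0,0,-5,0]])

```text
t: 15.15
position: [0.4551, 0.0865, 0.1916]
orientation: [-0.565, 0.825, 0.0, -0.0]
force: [-1.0, -0.5, 0.3]
grip_width: 0.004
```

Request:
send_rows(commands=[[0,0,0,-10,0],[0,0,0,-15,0],[0,0,0,-15,0],[0,0,0,0,0],[0,0,0,0,0]])

```text
t: 15.65
position: [0.4554, 0.0859, 0.2324]
orientation: [-0.565, 0.825, -0.0, 0.0]
force: [0.1, -0.5, -0.9]
grip_width: 0.002
```

```bash
bash l2.sh w15
```

```text
15.65 [455.4  85.9 232.4] s,lat,dyaw [71.8   0.18  0.8 ] q6 -2.846 [ 0.12 -0.48 -0.88] 0.001874911316943304
```

View pics/w15.png

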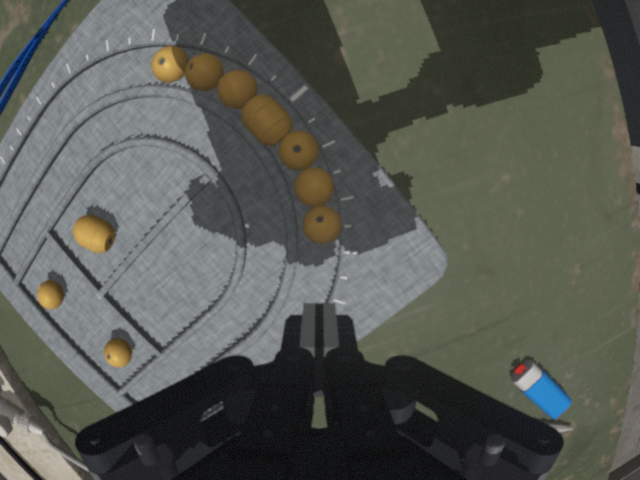

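Request:
send_rows(commands=[[0,-10,0,-20,0],[0,-20,0,-25,0],[0,-25,0,-25,0],[0,-20,0,-20,0],[0,-10,0,-10,0]])

```text
t: 16.2
position: [0.4867, 0.1663, 0.3331]
orientation: [-0.565, 0.825, -0.0, 0.001]
force: [0.6, -0.7, -0.3]
grip_width: 0.002
```

Request:
send_rows(commands=[[0,0,0,0,0],[0,0,0,0,0],[0,0,0,0,0]])

```text
t: 16.5
position: [0.4854, 0.1644, 0.3301]
orientation: [-0.564, 0.825, 0.001, -0.002]
force: [-1.4, -0.5, -0.1]
grip_width: -0.002
```

```bash
python3 look.py w16
python3 - <<'E'
from h import *
a=cv2.resize(snapshot("side")[220:340,235:405,::-1],None,fx=4,fy=4,interpolation=2);cv2.imwrite("pics/s16.png",a)
s=dict(np.load("w16.npz"));im=cv2.imread("pics/w16.png")
cv2.imwrite("pics/z16.png",cv2.resize(im[80:260,150:380],None,fx=3.3,fy=3.3,interpolation=2))
E
```

```text
16.5 [485.4 164.4 330.1] s,lat,dyaw [131.1   43.24  34.74] q6 -2.68 [-1.37 -0.54 -0.15] -0.0017127342170821399
```

View pics/s16.png

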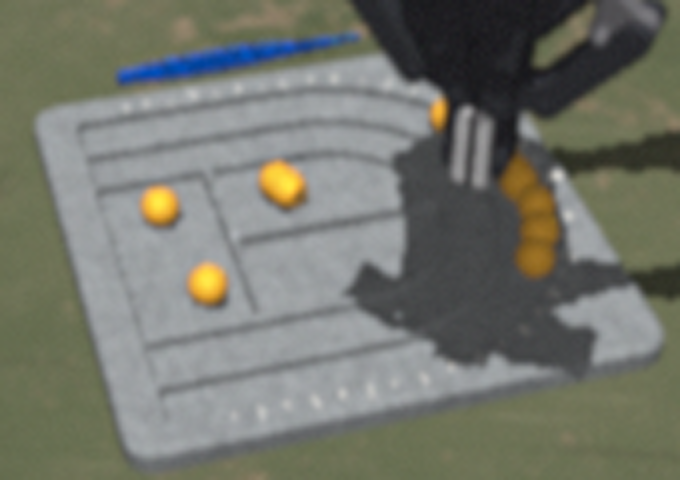

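View pics/z16.png

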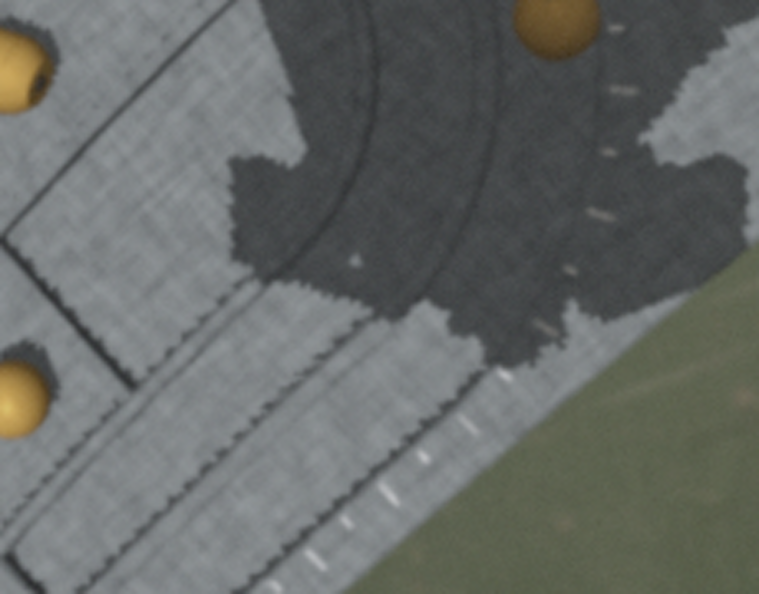

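Spares are unmoved in the side view. One last check of the row in the latest wrist picture.

Run:
```python
import cv2
im=cv2.imread("pics/w16.png");cv2.imwrite("pics/y16.png",cv2.resize(im[0:130,130:370],None,fx=3.3,fy=3.3,interpolation=2))
im=cv2.imread("pics/w15.png");cv2.imwrite("pics/y15.png",cv2.resize(im[40:250,140:360],None,fx=2.8,fy=2.8,interpolation=2))
```

```text
(no output)
```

View pics/y16.png

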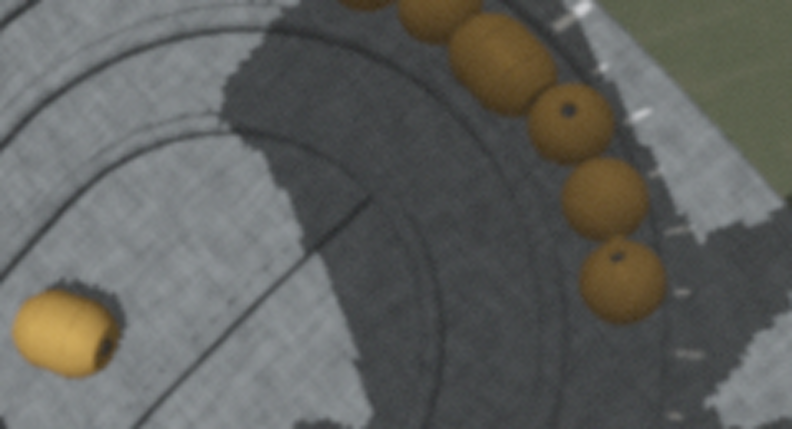

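View pics/y15.png

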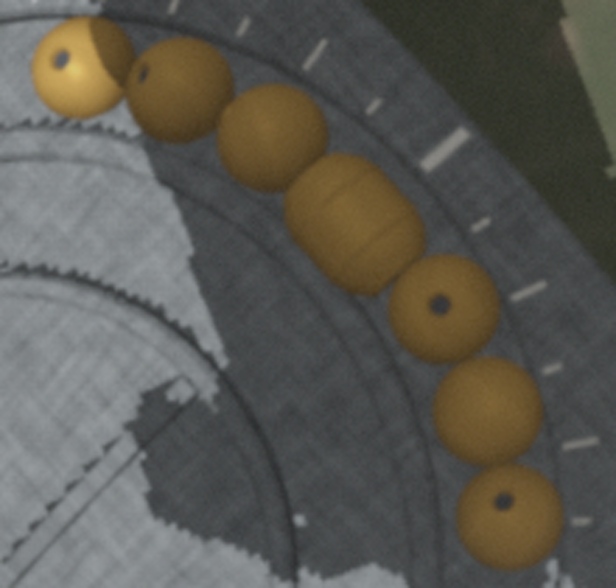

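Run:
```python
from rig import *
print(state()["t"],job_done())
```

```text
the job is handed in; nothing more can be done
16.6 None
```

I closed up the loose side. The three round beads now touch one another and the barrel bead, and I handed the job in at 16.6 s.

**How it was done:** I closed the fingers and kept the tips about 2 mm above the board's rim. I pushed only the rearmost bead, at about 20 mm/s, down the leg and round the curve, slowing for the last few millimetres. Near the end I let the tool lag up to 6° behind square so that the last joint stayed inside its range (-2.87 against -3). Afterwards I backed off along the channel, raised the arm and moved clear.

**Last checks:**
- **Contacts:** the seams between the lead bead and barrel, lead and middle, and middle and rearmost looked the same in the wrist picture as the finished side's seam (lowest colour values 47–57 against 50). After the arm had backed off, the pictures still showed the row closed.
- **Barrel and finished side:** I saw no shift of the barrel against its tick or of the finished side. I checked the barrel by eye in the pictures and did not measure it again after the last push.
- **Everything else:** the spare beads and spare barrel were where they started in the side view. The tweezers also looked unmoved by eye. I did not check the pliers, dish or tin separately.
- **Forces:** the wrist force readings stayed under about 2 N, which is close to sensor noise.

**Disagreements:** the top and side cameras differed by up to about 2 mm when locating things, and by 4 mm on the barrel. My fitted channel line was off by a similar amount. I judged the final contact from the wrist pictures instead. The finished side's view was partly blocked by the gripper in the last side picture.

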